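Swap the wrong sandwich cutter in the rack

TASK

The wooden rack should hold three identical sandwich cutters, but one of them does not match the other two. Take the wrong one out and stand it in the pocket of the white stock tray that is empty now, and stand the cutter of the right shape and size from the stock tray in the wrong one's pocket in the rack. Leave the other cutters in their pockets, and let go of everything at the end.

Things in the scene. Friction and masses are not known exactly. Their poses are not given: they have to be found in the camera images.
- square_knob (a point): The wrong cutter, the only square one: steel head 54 mm square with a knob, about 130 g, standing in one of the rack's three pockets. Knob: upright black cylinder 22 mm across and 38 mm tall, standing centrally on the steel head, which is 28 mm high (66 mm overall). Origin: the centre of its knob, 47 mm above its underside; z up. x and y are square to the head's sides.
- spare_knob (a point): The matching spare in the stock tray: large round steel head 58 mm across with a knob, about 130 g. Knob: upright black cylinder 22 mm across and 38 mm tall, standing centrally on the steel head, which is 28 mm high (66 mm overall). Origin: the centre of its knob, 47 mm above its underside; z up. 
- free_pocket (a point): Centre of the floor of the one empty pocket of the white plastic stock tray, 4 mm above the table; x and y along the tray's sides, z up. The tray is fixed, 172 mm square, with two by two pockets 80 mm square, their centres 84 mm apart; its walls are 4 mm thick and rise 12 mm above the floor (16 mm above the table).
- kit: The light wooden rack, fixed, 88 mm (x) by 256 mm (y): a row of three pockets 80 mm square, centred at y = -84, 0 and +84 mm in its frame; walls 4 mm thick, 12 mm above the pocket floors, which lie 4 mm above the table. Origin: centre of its underside; z up.
- round_a_knob (a point): A correct large round cutter in the rack (head 58 mm across, same make as the spare), to be left where it is. Knob centre 47 mm above its underside.
- round_b_knob (a point): The other correct large round cutter in the rack, the same, to be left where it is. Knob centre 47 mm above its underside.
- hexagon_knob (a point): A hexagonal cutter in the stock tray (head 52 mm across flats, same knob), to be left where it is. Knob centre 47 mm above its underside.
- small_knob (a point): A small round cutter in the stock tray (head only 38 mm across, same knob), to be left where it is. Knob centre 47 mm above its underside.
Not all that is in view belongs to the job. What is shaped like the part that bears square_knob but orange is not meant.

How it is judged:
By the outcome, as a careful person would: the job done as asked, in the order asked, and still so for the second after the job is handed in, with the robot touching nothing.
It also fails if it takes over 58 s, if anything falls off the work surface, if the arm or the gripper's body presses on something with over 40 N, if the wrist force passes 120 N, or if a joint passes its speed limit or range.

ROBOT

A 6-joint arm with a two-finger parallel gripper is mounted at the origin on the work surface. World frame = base frame: x ahead of the robot, y to its left, z up, the work surface at z = 0. Lengths are in mm, angles in degrees, forces in N, time in s.
With the tool pointing down it reaches from about 300 to 775 mm from the base axis. Payload 14.6 kg.
Tool frame: the origin (TCP) lies at the very end of the fingers, on their centre line; the grasp point (between the pads) lies 19 mm behind it; z points along the fingers, y is the line along which they close (so a half turn about z gives the same grasp; the last joint's range is limited). The gripper opens to 85 mm and grips with 20 to 120 N. Pads are 22 mm wide; open, the fingers measure 114 mm over their backs; the gripper's body (76 mm by 85 mm) begins 54 mm behind the grasp point. The pads swing forward as they close: fully open they stand 13 mm farther back than shut.
Start: joints at [-3.816, 17.183, 87.147, -0, 75.671, -3.816], TCP at [549.99, -0.002, 231.281] pointing down, gripper open.
Joint ranges: [-173.82, 173.82], [-45.26, 126.66], [13.44, 144.39], [-59.66, 239.66], [0, 175.72], [-146.38, 146.38]. Speed limits (degrees/s): [127.2, 127.2, 147.25, 180, 180, 180].

INTERFACE

Orientations are given as [roll, pitch, yaw] about the fixed x, y, z axes, in that order (R = Rz(yaw) Ry(pitch) Rx(roll)).
In Python, from station import robot, grab_frame, get_calibration, hand_in gives the robot as it stands.
- The arm moves only by the tool send_rows, never from a script. Its argument "steps" is a list that holds one entry, the list of rows, each a list of 7 numbers: the shift along the tool's x, y, z scaled (see below), then the turn, a rotation vector about the tool's x, y, z scaled (see below), then the closure, from -1 (fully open) to 1 (shut). A call has 1 to 10 rows; each row is the pose to reach, as a shift and turn from the pose commanded when the call began, along the tool's axes at that moment, turning the shorter way round; what a row does not reach only later rows make up. The controller multiplies each number of a shift by 120 mm and each number of a turn by 180 degrees. A row lasts 1/10 s, in which the tool goes at most 50 mm and 8.59 degrees, less where a joint would pass 70% of its speed; a pose out of reach is approached as far as the arm can. A call with a number of a shift or a turn outside -1 to 1 is refused whole. A call with a gripper value outside its range is refused whole. The fingers move at their own pace and stop on an object; the grip force is fixed at half the most. Time passes only in rows, so rows that repeat a pose let the fingers close. It gives the time, the measured TCP pose, the force, the opening and the grip force at its end, in the units of the state.
- robot.sense(): the state, without advancing time (a new reading comes with each control period).
- grab_frame(name): name is "scene" or "side" or "wrist"; returns the picture (480x640x3 uint8, red, green, blue); there is no depth.
- get_calibration(name): a dict with "mtx" (3x3 intrinsics, pixels), "extrinsics" (4x4, takes a point from camera to world coordinates); the wrist camera has in their place "mount" (4x4, takes a point from camera to tool coordinates, whose origin is the TCP and whose axes are the flange's). Camera axes: x right, y up, looking along -z (the intrinsics and any distortion apply to the point x, -y, -z); pixel columns grow to the right and rows downward; lengths in mm; the calibration is good to about 2 mm. A picture is of the moment at which its call begins: read the wrist's pose just before it. get_calibration takes no time and is no camera call.
- hand_in(): hands the job in; it is judged then, once.
The state is a dict: "time_s": time; "joints": joint angles; "joint_velocities": joint speeds; "joint_torque": joint torques, N m; "ee_pos": TCP position; "eef_rot": TCP orientation; "ft_force": force on the tool from outside, world axes, zero at the start; "moment": the same for the moment, N m; "finger_gap": finger opening in mm; "gripper_force": force on a finger pad.
Only numpy, scipy, OpenCV 4.12 (cv2) and the standard library are available. Lean on these libraries where they do the work, as an engineer would, in place of code of your own. Each camera call takes 0.05 s, during which the arm holds its last target. There are 200 camera calls.

## Working session

There is one attempt and no reset: what is moved stays moved. The work goes in short steps, Python scripts to look and compute and a tool call to move; the robot and the scene stay as the last step left them, time stands still between calls to the robot, and variables do not carry over. Pictures are saved under pics/ and viewed, at most 10 in all, crops included, and the job is handed in when it is done.

Besides the shell and the picture viewer there is one more tool, called after "Request:" in YAML: its name, and indented under it one key for each argument. send_rows: Moves the arm, as the interface text tells. Shifts and turns lie within -1 to 1; 1 stands for 120 mm of shift or 180 degrees of turn. Its arguments: {"type":"object","properties":{"steps":{"type":"array","items":{"type":"array","items":{"type":"array","items":{"type":"number"}}}}},"required":["steps"]}

```bash
mkdir -p pics; ls; python3 - <<'E'
from station import *
import cv2,numpy as np
for n in ("scene","side","wrist"):
    cv2.imwrite(f"pics/{n}0.png",grab_frame(n)[:,:,::-1]); c=get_calibration(n)
    print(n,{k:np.round(v,3).tolist() if not isinstance(v,str) else v for k,v in c.items()})
s=robot.sense();print(s)
E
```

```text
pics
scene {'mtx': [[472.5, 0.0, 313.148], [0.0, 472.5, 237.759], [0.0, 0.0, 1.0]], 'extrinsics': [[0.266, -0.649, 0.713, 1200.098], [0.964, 0.166, -0.208, -176.15], [0.017, 0.743, 0.67, 666.061], [0.0, 0.0, 0.0, 1.0]]}
side {'mtx': [[575.876, 0.0, 328.165], [0.0, 575.876, 237.103], [0.0, 0.0, 1.0]], 'extrinsics': [[0.934, 0.268, -0.237, 351.066], [-0.357, 0.676, -0.645, -632.899], [-0.013, 0.687, 0.727, 779.67], [0.0, 0.0, 0.0, 1.0]]}
wrist {'mtx': [[396.868, 0.0, 318.921], [0.0, 396.868, 226.95], [0.0, 0.0, 1.0]], 'mount': [[-0.001, 0.952, 0.307, 78.882], [1.0, 0.001, -0.0, 1.378], [-0.001, 0.307, -0.952, -141.7], [0.0, 0.0, 0.0, 1.0]]}
{'time_s': 0.15, 'joints': array([-3.81720931e+00,  1.72086731e+01,  8.71727261e+01,  1.37431551e-04,
        7.56727532e+01, -3.81494258e+00]), 'joint_velocities': array([ 0.08792335, -0.11510375, -0.18866309, -0.07034973,  0.03707376,
       -0.05169115]), 'joint_torque': array([ 1.15317634e-03, -5.43663168e+01, -3.61884356e+01, -9.07762978e-05,
        3.16729136e-03,  4.75633647e-05]), 'ee_pos': array([ 5.49807440e+02, -2.09416742e-03,  2.30843842e+02]), 'eef_rot': array([-1.79945976e+02, -3.73581568e-03,  8.99976974e+01]), 'ft_force': array([-0.02286684, -0.52196274,  0.37744232]), 'moment': array([ 0.04621954, -0.04253756, -0.00828505]), 'gripper_force': 0.0, 'finger_gap': 85.43985121930369}
```

View pics/scene0.png

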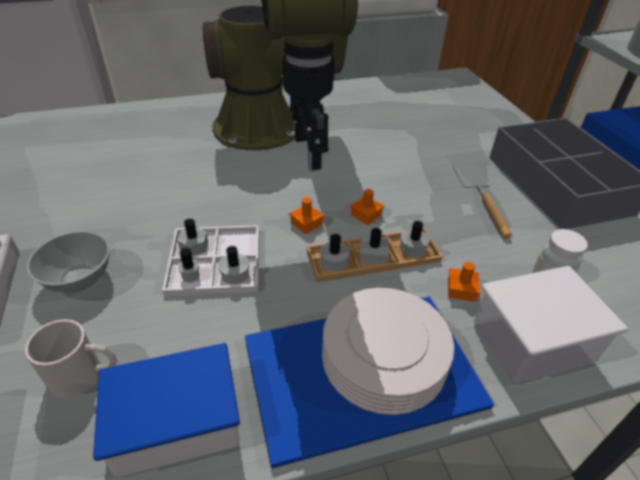

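View pics/side0.png

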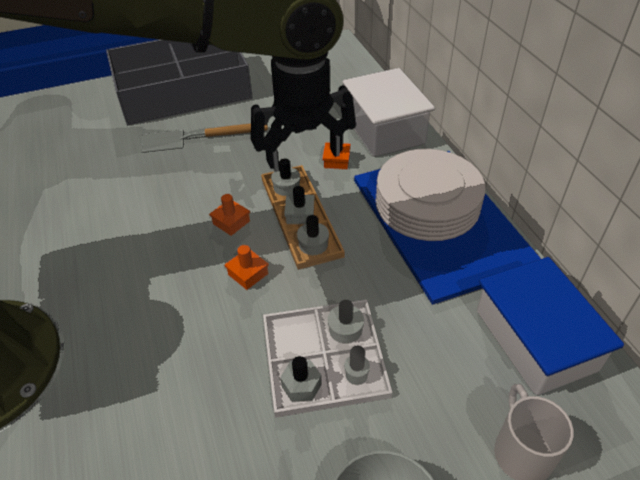

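View pics/wrist0.png

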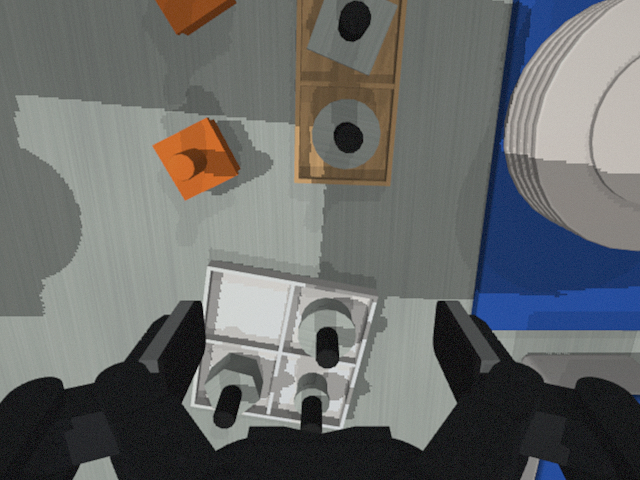

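The wrist view shows the square cutter in the middle of the rack (354,22), with a round one below it (348,137). The tray holds an empty pocket at (250,308), the large round at (328,330), the hexagon at (233,380) and the small round at (312,390). The orange lookalikes are decoys. Next I'll measure in the side and scene views.

```bash
cat > h.py <<'E'
from station import *
import cv2,numpy as np
from scipy.spatial.transform import Rotation as R
def cam(n):
    c=get_calibration(n)
    if n!="wrist": return np.array(c["mtx"]),np.array(c["extrinsics"])
    s=robot.sense();T=np.eye(4);T[:3,:3]=R.from_euler("xyz",s["eef_rot"],degrees=True).as_matrix();T[:3,3]=s["ee_pos"]
    return np.array(c["mtx"]),T@np.array(c["mount"])
def ray(K,E,uv,z):
    uv=np.atleast_2d(uv).astype(float)
    d=np.c_[(uv[:,0]-K[0,2])/K[0,0],-(uv[:,1]-K[1,2])/K[1,1],-np.ones(len(uv))]@E[:3,:3].T
    return E[:3,3]+d*((z-E[2,3])/d[:,2])[:,None]
def blobs(m,lo,hi):
    n,l,st,ce=cv2.connectedComponentsWithStats(m.astype(np.uint8))
    return [(ce[i],st[i],l==i) for i in range(1,n) if lo<st[i,4]<hi]
E
python3 - <<'E'
from h import *
for n in("scene","side","wrist"):
    K,E=cam(n) ; im=cv2.imread(f"pics/{n}0.png")
    for c,s,_ in blobs(im.max(2)<45,60,1500): print(n,c.round(1),s[2:],ray(K,E,c,51)[0,:2].round(1))
im=cv2.imread("pics/wrist0.png")
a=cv2.resize(im[0:195,285:415],None,fx=3,fy=3,interpolation=cv2.INTER_CUBIC)
b=cv2.resize(cv2.imread("pics/side0.png")[290:420,250:400],None,fx=2.6,fy=2.6,interpolation=cv2.INTER_CUBIC)
o=np.zeros((600,790,3),np.uint8);o[:585,:390]=a;o[:b.shape[0],400:400+b.shape[1]]=b[:, :390]
cv2.imwrite("pics/crop.png",o)
E
```

```text
scene [591.   16.7] [ 25  36 439] [-492.7 1502.8]
scene [566.1  80.6] [ 38  77 812] [ 31.3 982.8]
scene [623.9  90.1] [ 24  36 317] [ 131.9 1113.1]
scene [190.2 228.7] [ 11  19 150] [ 459.3 -212.7]
scene [416.2 230.9] [ 11  19 155] [576.4 219. ]
scene [375.2 237.7] [ 11  20 173] [575.2 132.5]
scene [334.7 243.9] [ 10  20 177] [572.4  50.6]
scene [186.5 258. ] [ 12  21 190] [ 541.1 -225.9]
scene [232.3 256.9] [ 10  19 155] [ 559.1 -144. ]
side [284.3 168.4] [ 13  20 211] [574.4 218.8]
side [298.4 196.2] [ 12  23 233] [574.1 132.1]
side [312.  225.7] [ 13  23 244] [571.5  50.1]
side [344.8 316.7] [ 12  16 103] [ 551.8 -153.4]
side [299.7 368.6] [ 16  25 321] [ 457.7 -213.5]
wrist [353.7  20.5] [ 33  40 982] [576.6 133.2]
wrist [347.8 137.2] [ 29  31 685] [574.1  49.9]
wrist [327.1 347.3] [ 23  41 765] [ 558.8 -144.3]
wrist [227.3 406.5] [ 27  43 824] [ 459.7 -213. ]
```

View pics/crop.png

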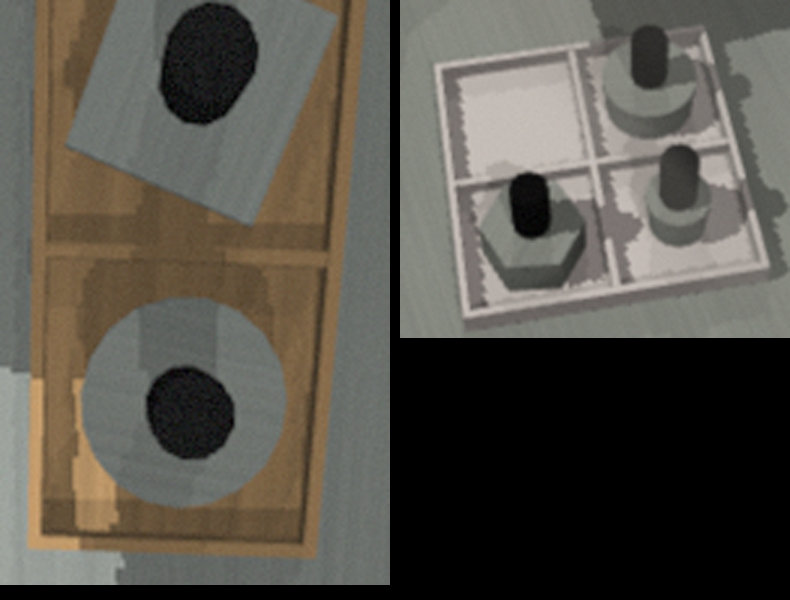

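The crop confirms both: the square-headed cutter in the rack's middle pocket, and the large round spare in the tray's upper-right pocket (side view), left of which is the empty pocket.

```bash
python3 - <<'E'
from h import *
K,E=cam("wrist"); S=cam("side")
ang=lambda a,b:np.degrees(np.arctan2(*(b-a)[1::-1])).round(1)
sq=ray(K,E,np.array([[67,147],[252,225],[338,15]])/3+[285,0],32);print("sq corners",sq[:,:2].round(1),ang(sq[0],sq[1]),ang(sq[1],sq[2]),(sq[0]+sq[2])[:2]/2)
rk=ray(K,E,np.array([[30,548],[315,553],[38,0],[365,0],[45,250],[328,260]])/3+[285,0],16);print("rack",rk[:,:2].round(1),ang(rk[0],rk[2]),ang(rk[1],rk[3]),ang(rk[4],rk[5]))
t=ray(*S,np.array([[34,65],[310,27],[370,265],[65,314],[192,160]])/2.6+[250,290],16);print("tray side",t[:,:2].round(1),ang(t[0],t[1]),ang(t[3],t[2]),t[:4,:2].mean(0))
t=ray(K,E,[[208,265],[377,296],[292,282],[206,340],[284,353]],16);print("tray wrist TL,TR,mid-top,midleft,centre",t[:,:2].round(1))
im=cv2.imread("pics/side0.png").astype(int)
for n in("side",):
  hs=cv2.cvtColor(im.astype(np.uint8),cv2.COLOR_BGR2HSV)
  g=im[295:345,255:325];print(im[340,295],im[365,269],im[330,255])
# side mask
m=(im.min(2)>150); m[:290]=0;m[425:]=0;m[:,:250]=0;m[:,405:]=0
b=max(blobs(m,200,20000),key=lambda x:x[1][4]);p=np.argwhere(b[2])[:,::-1]
h=cv2.convexHull(p.astype(np.int32))[:,0];q=ray(*S,h,16)[:,:2].astype(np.float32);print("tray rect",cv2.minAreaRect(q))
E
```

```text
sq corners [[542.1 116.2]
 [591.4  97. ]
 [611.4 147. ]] -21.3 68.2 [576.75652637 131.61281899]
rack [[529.4   6.2]
 [616.    4.6]
 [534.3 153.8]
 [621.2 153.8]
 [535.2  91.3]
 [615.1  88.6]] 88.1 88.0 -1.9
tray side [[ 439.5  -78.8]
 [ 611.3 -114.7]
 [ 575.7 -278.8]
 [ 408.  -244.9]
 [ 507.1 -178.9]] -11.8 -11.4 [ 508.65723954 -179.28230221]
tray wrist TL,TR,mid-top,midleft,centre [[ 443.   -75.1]
 [ 609.2 -108.9]
 [ 524.5  -93.4]
 [ 433.6 -159.7]
 [ 514.3 -175.6]]
[181 187 195] [170 176 184] [126 136 132]
tray rect ((506.9786376953125, -177.96742248535156), (172.5651397705078, 171.65541076660156), 78.86384582519531)
```

Request:
send_rows:
  steps:
    - [[0.1,0.02,0,0,0,0,-1],[0.25,0.05,0.05,0,0,0,-1],[0.45,0.1,0.15,0,0,0,-1],[0.65,0.14,0.25,0,0,0,-1],[0.8,0.18,0.35,0,0,0,-1],[0.92,0.21,0.45,0,0,0,-1],[1,0.215,0.5,0,0,0,-1],[1,0.215,0.5,0,0,0,-1]]

```text
time_s: 0.95
ee_pos: [575.4, 121.0, 170.3]
eef_rot: [-179.9, 0.0, 90.1]
ft_force: [-0.1, -0.4, 0.2]
finger_gap: 85.6
gripper_force: 0.0
```

Request:
send_rows:
  steps:
    - [[0.1,0,0.05,0,0,0,-1],[0.1,0,0.15,0,0,0,-1],[0.1,0,0.3,0,0,0,-1],[0.1,0,0.45,0,0,0,-1],[0.1,0,0.6,0,0,0,-1],[0.1,0,0.6,0,0,0,-1]]

```text
time_s: 1.55
ee_pos: [574.5, 131.4, 96.6]
eef_rot: [-179.8, 0.0, 90.0]
ft_force: [0.2, 0.9, -0.3]
finger_gap: 85.3
gripper_force: 0.0
```

```bash
python3 - <<'E'
from h import *
K,E=cam("wrist");s=robot.sense();print(s["ee_pos"],s["eef_rot"],s["time_s"])
im=grab_frame("wrist")[:,:,::-1];cv2.imwrite("pics/w1.png",im)
K2=cam("side");i2=grab_frame("side")
for c,st,_ in blobs(im.max(2)<45,60,4000): print(c.round(1),st,ray(K,E,c,51)[0,:2].round(1))
E
```

```text
[574.54728111 131.41859811  96.59794452] [-1.79764589e+02  4.12535470e-02  8.99734067e+01] 1.55
[321.7  76. ] [ 296   48   52   56 2210] [577.1 219.8]
[319.6 262. ] [ 298  230   44   64 2306] [576.2 131. ]
[314.9 394.1] [ 296  357   39   73 2413] [573.4  48.9]
```

View pics/w1.png

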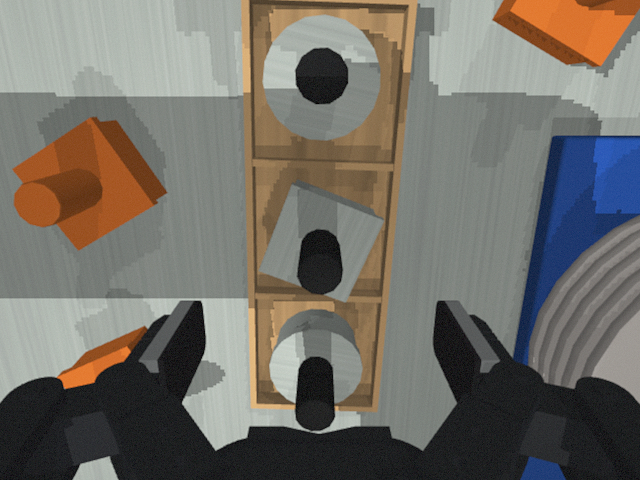

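The view from above shows the square head at (320,240) with its knob at (320,262), centred between the fingers, and the round cutters above and below it. Descending to grasp.

Request:
send_rows:
  steps:
    - [[0,0.01,0.1,0,0,0,-1],[0,0.01,0.2,0,0,0,-1],[0,0.01,0.35,0,0,0,-1],[0,0.01,0.47,0,0,0,-1],[0,0.01,0.47,0,0,0,-0.5],[0,0.01,0.47,0,0,0,0],[0,0.01,0.47,0,0,0,0.5],[0,0.01,0.47,0,0,0,1],[0,0.01,0.47,0,0,0,1],[0,0.01,0.47,0,0,0,1]]

```text
time_s: 2.65
ee_pos: [577.4, 132.1, 43.6]
eef_rot: [179.9, -0.0, 90.0]
ft_force: [-1.4, -0.4, 5.7]
finger_gap: 20.3
gripper_force: 58.7
```

Request:
send_rows:
  steps:
    - [[0,0,0,0,0,0,1],[0,0,0,0,0,0,1],[0,0,0,0,0,0,1],[0,0,0,0,0,0,1],[0,0,0,0,0,0,1]]

```text
time_s: 3.15
ee_pos: [577.4, 132.1, 43.6]
eef_rot: [179.9, -0.0, 90.0]
ft_force: [-1.5, 0.9, 6.1]
finger_gap: 20.0
gripper_force: 58.7
```

Request:
send_rows:
  steps:
    - [[0,0,-0.05,0,0,0,1],[0,0,-0.15,0,0,0,1],[0,0,-0.3,0,0,0,1],[0,0,-0.5,0,0,0,1],[0,0,-0.7,0,0,0,1],[0,0,-0.85,0,0,0,1],[0,0,-0.95,0,0,0,1],[0,0,-1,0,0,0,1],[0,0,-1,0,0,0,1]]

```text
time_s: 4.05
ee_pos: [577.1, 132.0, 163.4]
eef_rot: [180.0, -0.0, 90.0]
ft_force: [0.2, -0.3, -1.2]
finger_gap: 20.2
gripper_force: 58.7
```

Request:
send_rows:
  steps:
    - [[-0.05,-0.02,0,0,0,0,1],[-0.15,-0.06,0,0,0,0,1],[-0.3,-0.12,0,0,0,0,1],[-0.45,-0.18,0,0,0,0,1],[-0.6,-0.24,0,0,0,0,1],[-0.75,-0.3,0,0,0,0,1],[-0.9,-0.36,0,0,0,0,1],[-1,-0.4,0,0,0,0,1]]

```text
time_s: 4.85
ee_pos: [528.0, 10.3, 162.4]
eef_rot: [-179.9, 0.0, 89.9]
ft_force: [0.7, -0.4, -0.9]
finger_gap: 20.0
gripper_force: 58.7
```

Request:
send_rows:
  steps:
    - [[-0.15,-0.06,0,0,0,0,1],[-0.3,-0.12,0,0,0,0,1],[-0.45,-0.18,0,0,0,0,1],[-0.6,-0.24,0,0,0,0,1],[-0.75,-0.3,0,0,0,0,1],[-0.87,-0.36,0,0,0,0,1],[-0.95,-0.39,0,0,0,0,1],[-1,-0.4,0,0,0,0,1],[-1,-0.4,0,0,0,0,1],[-1,-0.4,0,0,0,0,1]]

```text
time_s: 5.85
ee_pos: [481.1, -107.7, 162.8]
eef_rot: [-180.0, -0.0, 90.0]
ft_force: [-0.4, 0.4, -1.6]
finger_gap: 20.2
gripper_force: 58.7
```

```bash
python3 - <<'E'
from h import *
K,E=cam("wrist");s=robot.sense();print(s["ee_pos"],s["eef_rot"],s["finger_gap"],s["time_s"],s["ft_force"])
im=grab_frame("wrist")[:,:,::-1];cv2.imwrite("pics/w2.png",im)
i=grab_frame("side")[:,:,::-1];cv2.imwrite("pics/s2.png",i)
E
```

```text
[ 481.12555204 -107.74799298  162.79290265] [-1.79994174e+02 -6.92692179e-03  9.00056573e+01] 20.236416701041996 5.85 [-0.44301358  0.39038642 -1.59876167]
```

View pics/w2.png

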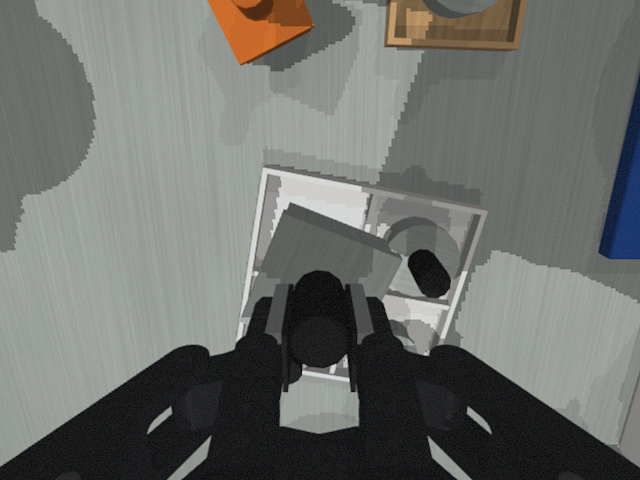

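The square cutter is held, and the empty pocket is visible at (320,205). The tray's far corners are at (265,168) and (487,211). I'll check the tray pose from these.

```bash
python3 - <<'E'
from h import *
K,E=cam("wrist")
t=ray(K,E,[[264,168],[487,211],[371,187]],16)[:,:2];print(t.round(1))
d=t[1]-t[0];u=d/np.linalg.norm(d);v=np.array([-u[1],u[0]]);print(np.linalg.norm(d),np.degrees(np.arctan2(*u[::-1])))
print("free",t[:2].mean(0)-42*u-44*v,"spare pocket",t[:2].mean(0)+42*u-44*v)
s=ray(K,E,[[430,273]],51);print("spare knob",s)
h=ray(K,E,[[290,205],[402,258]],152);print("head ang",np.degrees(np.arctan2(*(h[1]-h[0])[1::-1])),np.linalg.norm(h[1]-h[0]))
E
```

```text
[[ 442.6  -76.7]
 [ 609.5 -109.2]
 [ 521.2  -90.8]]
169.97355531629918 -11.041501007637246
free [ 476.39602934 -128.08053424] spare pocket [ 558.84108161 -144.16821143]
spare knob [[ 560.12544292 -144.30203163   51.        ]]
head ang -26.29830115365081 51.199972779146606
```

Request:
send_rows:
  steps:
    - [[-0.08,-0.02,0.05,0,0,-0.03,1],[-0.17,-0.046,0.1,0,0,-0.07,1],[-0.17,-0.046,0.2,0,0,-0.07,1],[-0.17,-0.046,0.35,0,0,-0.07,1],[-0.17,-0.046,0.5,0,0,-0.07,1],[-0.17,-0.046,0.6,0,0,-0.07,1],[-0.17,-0.046,0.7,0,0,-0.07,1],[-0.17,-0.046,0.75,0,0,-0.07,1],[-0.17,-0.046,0.75,0,0,-0.07,1]]

```text
time_s: 6.85
ee_pos: [475.3, -128.2, 72.2]
eef_rot: [-179.9, -0.0, 102.6]
ft_force: [-0.8, 0.8, -0.2]
finger_gap: 20.2
gripper_force: 58.8
```

Request:
send_rows:
  steps:
    - [[0,0,0.06,0,0,0,1],[0,0,0.12,0,0,0,1],[0,0,0.18,0,0,0,1],[0,0,0.22,0,0,0,1],[0,0,0.24,0,0,0,1],[0,0,0.24,0,0,0,1],[0,0,0.24,0,0,0,1]]

```text
time_s: 7.55
ee_pos: [475.6, -128.4, 44.1]
eef_rot: [180.0, 0.0, 102.6]
ft_force: [-0.5, -0.6, -1.8]
finger_gap: 20.1
gripper_force: 58.9
```

Request:
send_rows:
  steps:
    - [[0,0,0.008,0,0,0,1],[0,0,0.008,0,0,0,1],[0,0,0.008,0,0,0,0.4],[0,0,0.008,0,0,0,0.2],[0,0,0.008,0,0,0,0],[0,0,0.008,0,0,0,-0.3],[0,0,0.008,0,0,0,-0.5],[0,0,0.008,0,0,0,-0.5]]

```text
time_s: 8.35
ee_pos: [475.5, -128.4, 43.1]
eef_rot: [180.0, 0.0, 102.6]
ft_force: [-0.5, 0.4, 0.1]
finger_gap: 63.8
gripper_force: 0.0
```

Request:
send_rows:
  steps:
    - [[0,0,-0.05,0,0,0,-0.5],[0,0,-0.15,0,0,0,-0.5],[0,0,-0.3,0,0,0,-0.5],[0,0,-0.5,0,0,0,-0.5],[0,0,-0.7,0,0,0,-0.5],[0,0,-0.85,0,0,0,-0.5],[0,0,-0.95,0,0,0,-0.5],[0,0,-1,0,0,0,-0.5],[0,0,-1,0,0,0,-0.5]]

```text
time_s: 9.25
ee_pos: [475.6, -128.4, 163.7]
eef_rot: [180.0, 0.0, 102.6]
ft_force: [0.1, 0.2, 0.2]
finger_gap: 64.2
gripper_force: 0.0
```

```bash
python3 - <<'E'
from h import *
s=robot.sense();print(s["ee_pos"],s["eef_rot"],s["finger_gap"],s["time_s"])
K,E=cam("wrist");im=grab_frame("wrist")[:,:,::-1];i=grab_frame("side")[:,:,::-1]
for c,st,_ in blobs(i.max(2)<45,60,600): print("side",c.round(1),ray(*cam("side"),c,51)[0,:2].round(1))
b=cv2.resize(i[280:430,240:410],None,fx=2.3,fy=2.3)
a=cv2.resize(im,(400,300));o=np.zeros((350,800,3),np.uint8);o[:300,:400]=a;o[:345,405:405+391]=b
cv2.imwrite("pics/c3.png",o)
E
```

```text
[ 475.6069455 -128.4426658  163.6936866] [1.79953138e+02 2.79252785e-02 1.02599390e+02] 64.20575953100614 9.25
side [207.2  14.2] [580.2 927.1]
side [220.7  13.1] [616.5 919.5]
side [344.5 313.3] [ 553.9 -147.2]
side [292.2 319.8] [ 474.6 -129.2]
side [299.7 368.5] [ 457.8 -213.5]
```

View pics/c3.png

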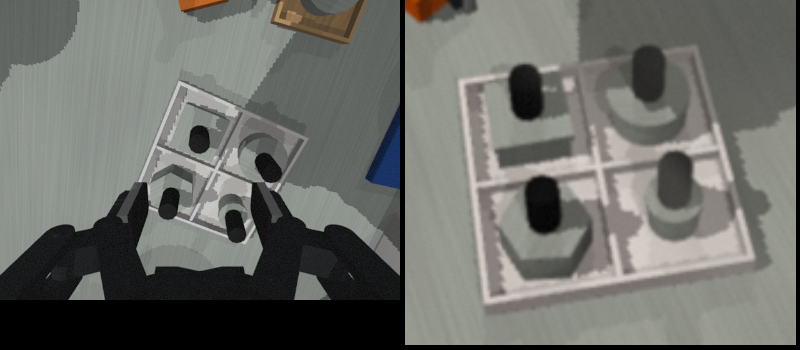

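The square cutter stands squarely in the formerly empty pocket (side crop at (530,110)). Now for the spare.

Request:
send_rows:
  steps:
    - [[-0.04,0.1,0,0,0,0.02,-0.5],[-0.12,0.25,0,0,0,0.05,-0.5],[-0.2,0.45,0.1,0,0,0.07,-0.5],[-0.26,0.6,0.25,0,0,0.07,-0.5],[-0.28,0.65,0.4,0,0,0.07,-0.5],[-0.28,0.65,0.4,0,0,0.07,-0.5],[-0.28,0.65,0.4,0,0,0.07,-0.5]]

```text
time_s: 10.05
ee_pos: [558.4, -144.0, 114.7]
eef_rot: [-179.9, -0.0, 90.0]
ft_force: [-0.2, 0.1, 0.8]
finger_gap: 63.8
gripper_force: 0.0
```

```bash
python3 - <<'E'
from h import *
s=robot.sense();print(s["ee_pos"],s["eef_rot"],s["finger_gap"],s["time_s"])
K,E=cam("wrist");im=grab_frame("wrist")[:,:,::-1];i=grab_frame("scene")[:,:,::-1]
for c,st,_ in blobs(im.max(2)<45,200,6000): print("wrist",c.round(1),st,ray(K,E,c,51)[0,:2].round(1))
for c,st,_ in blobs(i.max(2)<45,100,300): print("scene",c.round(1),ray(*cam("scene"),c,51)[0,:2].round(1))
E
```

```text
[ 558.42045697 -144.04844818  114.7023079 ] [-1.79909917e+02 -2.95916982e-02  8.99992616e+01] 63.78691855959476 10.05
wrist [163.8 222.6] [ 133  195   63   56 2317] [ 475.7 -129. ]
wrist [316.6 250.3] [ 297  222   40   57 1891] [ 558.5 -145.1]
wrist [291.6 374.7] [ 273  342   37   66 2009] [ 542.8 -227.4]
scene [190.3 228.7] [ 459.1 -212.6]
scene [416.2 230.6] [575.7 219.4]
scene [334.7 243.8] [572.3  50.7]
scene [232.2 255.7] [ 555.9 -143.7]
scene [186.5 258.2] [ 541.5 -225.9]
```

Well centred over the spare (558.5,-144.5). Descend 71 mm and grip.

Request:
send_rows:
  steps:
    - [[0,0,0.1,0,0,0,-0.5],[0,0,0.25,0,0,0,-0.5],[0,0,0.4,0,0,0,-0.5],[0,0,0.52,0,0,0,-0.5],[0,0,0.59,0,0,0,-0.5],[0,0,0.59,0,0,0,0],[0,0,0.59,0,0,0,0.5],[0,0,0.59,0,0,0,1],[0,0,0.59,0,0,0,1],[0,0,0.59,0,0,0,1]]

```text
time_s: 11.15
ee_pos: [559.3, -144.3, 45.1]
eef_rot: [179.9, 0.0, 90.0]
ft_force: [-1.9, 0.6, 5.3]
finger_gap: 20.1
gripper_force: 58.6
```

Request:
send_rows:
  steps:
    - [[0,0,0,0,0,0,1],[0,0,0,0,0,0,1],[0,0,0,0,0,0,1],[0,0,-0.05,0,0,0,1],[0,0,-0.15,0,0,0,1],[0,0,-0.35,0,0,0,1],[0,0,-0.6,0,0,0,1],[0,0,-0.85,0,0,0,1],[0,0,-1,0,0,0,1],[0,0,-1,0,0,0,1]]

```text
time_s: 12.15
ee_pos: [559.9, -144.4, 167.8]
eef_rot: [179.7, 0.1, 90.0]
ft_force: [0.1, -0.3, -0.2]
finger_gap: 20.2
gripper_force: 58.8
```

Request:
send_rows:
  steps:
    - [[0.05,0,0,0,0,0,1],[0.15,0.02,0,0,0,0,1],[0.3,0.04,0,0,0,0,1],[0.45,0.06,0,0,0,0,1],[0.6,0.08,0,0,0,0,1],[0.75,0.1,0,0,0,0,1],[0.9,0.12,0,0,0,0,1],[1,0.14,0,0,0,0,1]]

```text
time_s: 12.95
ee_pos: [575.4, -22.1, 163.2]
eef_rot: [-179.9, -0.0, 90.1]
ft_force: [-0.5, -0.4, -1.3]
finger_gap: 20.2
gripper_force: 58.8
```

Request:
send_rows:
  steps:
    - [[0.15,0,0,0,0,0,1],[0.3,0,0,0,0,0,1],[0.45,0,0,0,0,0,1],[0.6,0,0,0,0,0,1],[0.75,0,0,0,0,0,1],[0.87,0,0,0,0,0,1],[0.95,0,0,0,0,0,1],[1,0,0,0,0,0,1],[1,0,0,0,0,0,1]]

```text
time_s: 13.85
ee_pos: [575.7, 96.3, 164.1]
eef_rot: [-180.0, 0.0, 90.0]
ft_force: [-0.2, -1.1, -1.6]
finger_gap: 19.9
gripper_force: 58.8
```

Request:
send_rows:
  steps:
    - [[0.1,0,0,0,0,0,1],[0.2,0,0,0,0,0,1],[0.28,0,0,0,0,0,1],[0.31,0,0,0,0,0,1],[0.31,0,0,0,0,0,1],[0.31,0,0,0,0,0,1]]

```text
time_s: 14.45
ee_pos: [575.7, 132.9, 164.3]
eef_rot: [-180.0, 0.0, 90.0]
ft_force: [-0.2, -0.8, -1.2]
finger_gap: 20.1
gripper_force: 58.8
```

```bash
python3 - <<'E'
from h import *
s=robot.sense();print(s["ee_pos"],s["finger_gap"],s["time_s"])
cv2.imwrite("pics/w4.png",grab_frame("wrist")[:,:,::-1])
E
```

```text
[575.72472147 132.91938969 164.30236568] 20.09280340755984 14.45
```

View pics/w4.png

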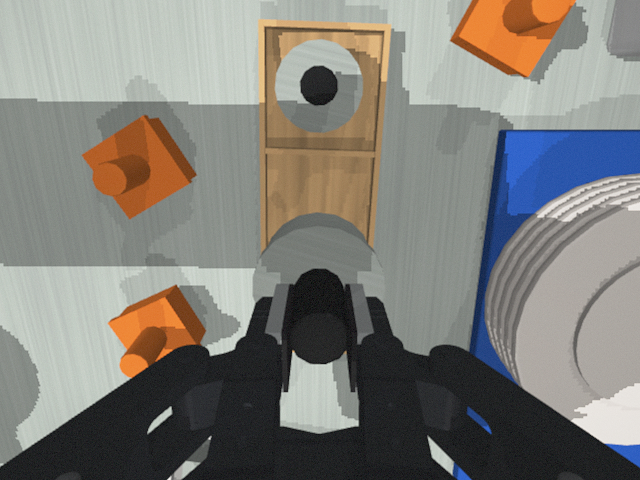

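The spare is held above the rack's empty middle pocket at (320,200), and the far round cutter is at (318,85). Lower and release.

Request:
send_rows:
  steps:
    - [[0,0.005,0.1,0,0,0,1],[0,0.005,0.25,0,0,0,1],[0,0.005,0.4,0,0,0,1],[0,0.005,0.55,0,0,0,1],[0,0.005,0.67,0,0,0,1],[0,0.005,0.77,0,0,0,1],[0,0.005,0.85,0,0,0,1],[0,0.005,0.92,0,0,0,1],[0,0.005,0.98,0,0,0,1],[0,0.005,1,0,0,0,1]]

```text
time_s: 15.5
ee_pos: [576.5, 133.1, 45.0]
eef_rot: [180.0, -0.0, 90.0]
ft_force: [-14.2, -1.9, 28.0]
finger_gap: 19.9
gripper_force: 62.0
```

Request:
send_rows:
  steps:
    - [[0,0,0,0,0,0,1],[0,0,0.004,0,0,0,1],[0,0,0.004,0,0,0,1],[0,0,0.004,0,0,0,0.4],[0,0,0.004,0,0,0,0.2],[0,0,0.004,0,0,0,0],[0,0,0.004,0,0,0,-0.3],[0,0,0.004,0,0,0,-0.5],[0,0,0.004,0,0,0,-0.5]]

```text
time_s: 16.4
ee_pos: [576.3, 133.0, 43.8]
eef_rot: [-180.0, 0.0, 90.0]
ft_force: [0.6, 0.3, -0.4]
finger_gap: 63.8
gripper_force: 0.0
```

Request:
send_rows:
  steps:
    - [[0,0,-0.05,0,0,0,-0.5],[0,0,-0.15,0,0,0,-0.5],[0,0,-0.3,0,0,0,-0.5],[0,0,-0.5,0,0,0,-0.5],[0,0,-0.7,0,0,0,-0.5],[0,0,-0.85,0,0,0,-0.5],[0,0,-0.95,0,0,0,-0.5],[0,0,-1,0,0,0,-0.5],[0,0,-1,0,0,0,-0.5]]

```text
time_s: 17.3
ee_pos: [576.5, 133.1, 164.5]
eef_rot: [179.9, -0.0, 90.0]
ft_force: [0.3, 0.1, -0.2]
finger_gap: 64.0
gripper_force: 0.0
```

```bash
python3 - <<'E'
from h import *
s=robot.sense();print(s["ee_pos"],s["finger_gap"],s["time_s"])
a=grab_frame("wrist")[:,:,::-1];b=grab_frame("side")[130:430,200:420,::-1]
o=np.zeros((545,800,3),np.uint8);o[:300,:400]=cv2.resize(a,(400,300));o[:,400:]=cv2.resize(b,(400,545));cv2.imwrite("pics/c5.png",o)
E
```

```text
[576.45308073 133.05544437 164.46444067] 63.9876609392668 17.3
```

View pics/c5.png

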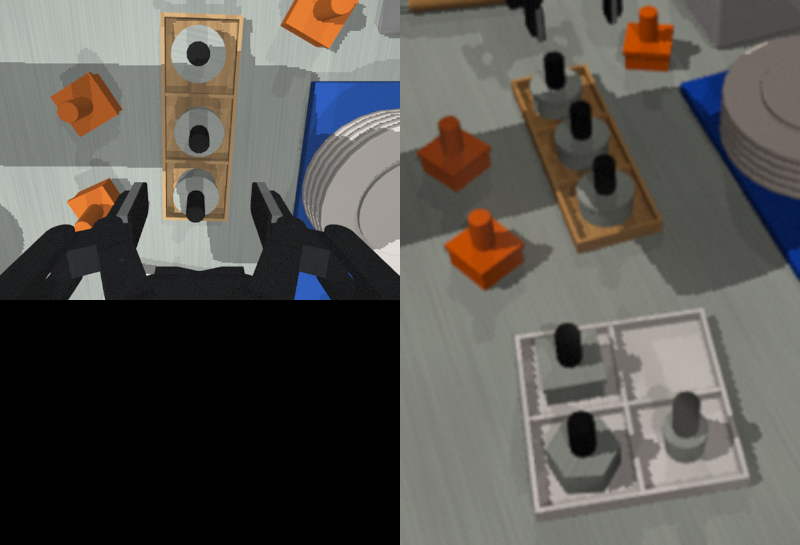

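The rack now holds three round cutters, with the spare upright in the middle pocket (wrist half, (198,130)). The square cutter stands in the tray (side half, (570,365)), and the gripper is clear of everything.

```bash
python3 -c "
from station import *
print(hand_in())"
```

```text
the job is handed in; nothing more can be done
None
```

The square cutter now stands in the tray pocket that was empty and the large round spare is in the rack's middle pocket. The other cutters were left in their pockets, the gripper is open and clear of everything, and I handed the job in at about 17 s of the 58 s allowed.

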